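Rehang the tube warmer's splash door on its sprung hinge pins

ROBOT

A 6-joint arm with a two-finger parallel gripper is mounted at the origin on the work surface. World frame = base frame: x ahead of the robot, y to its left, z up, the work surface at z = 0. Lengths are in m, angles in rad, forces in N, time in s.
With the tool pointing down it reaches from about 0.375 to 0.975 m from the base axis. Payload 3.8 kg.
Tool frame: the origin (TCP) lies where the fingers leave the gripper's body, on its centre line; the fingertips stand 73 mm ahead of it and the grasp point (between the pads) lies 54 mm ahead of it; z points along the fingers, y is the line along which they close (so a half turn about z gives the same grasp; the last joint's range is limited). The gripper opens to 85 mm and grips with 20 to 120 N. Pads are 22 mm wide; open, the fingers measure 114 mm over their backs; the gripper's body (76 mm by 85 mm) begins 54 mm behind the grasp point. The pads swing forward as they close: fully open they stand 13 mm farther back than shut.
Start: joints at [-1.191, 0.264, 1.604, -0, 1.274, -0.037], TCP at [0.273, -0.617, 0.304] pointing down, gripper open.
Joint ranges: [-2.63, 2.63], [-0.94, 2.18], [0.31, 2.57], [-1.31, 4.45], [0, 2.66], [-2.55, 2.55]. Speed limits (rad/s): [2.57, 2.57, 3.14, 3.14, 3.14, 3.14].

INTERFACE

Orientations are given as a rotation vector (axis times angle).
In Python, from workcell import read_state, viewer, bot gives the robot as it stands.
- The arm moves only by the tool jog_arm, never from a script. Its argument "increments" is a list that holds one entry, the list of rows, each a list of 7 numbers: the shift along the tool's x, y, z in units of 30 mm (1.0 is 30 mm), then the turn, a rotation vector about the tool's x, y, z in units of 6 degrees (1.0 is 6 degrees), then the opening, from -1 (shut) to 1 (fully open). A call has exactly 5 rows; each row shifts and turns the commanded pose from where the row before left it, along the tool's axes as they then stand; what a row does not reach is not made up. A row lasts 1/12 s, in which the tool goes at most 41.7 mm and 7.16 degrees, less where a joint would pass 70% of its speed; a pose out of reach is approached as far as the arm can. A call is refused whole if a number of a shift passes 1 or a number of a turn 1, either way. A call with a gripper value outside its range is refused whole. The fingers move at their own pace and stop on an object; "force" is the grip in N (left out, the last holds). Time passes only in rows, so rows that do not move let the fingers close, or fill a call up. It gives the time, the measured TCP pose, the force, the opening and the grip force at its end, in the units of the state.
- read_state(): the state, without advancing time (a new reading comes with each control period).
- viewer.read_camera(name): name is "scene" or "side" or "wrist"; returns (picture, depth): 384x512x3 uint8, blue, green, red; 384x512 float32, m along the optical axis (not along the pixel's ray), 0 where there is no reading.
- viewer.camera_params(name): a dict with "fx", "fy", "cx", "cy" (pixels), "R" (3x3) and "t" (3): a world point X has camera coordinates R X + t; the wrist camera has in their place "hand_eye" (4x4, takes a point from camera to tool coordinates, whose origin is the TCP and whose axes are the flange's). Camera axes: x right, y down, z forward; pixel columns grow to the right and rows downward; lengths in m; the calibration is good to about 2 mm. A picture is of the moment at which its call begins: read the wrist's pose just before it. camera_params takes no time and is no camera call.
- bot.finish_job(): hands the job in; it is judged then, once.
The state is a dict: "time": time; "q": joint angles; "joint_vel": joint speeds; "joint_torque": joint torques, N m; "tool_pos": TCP position; "tcp_rot": TCP orientation; "wrist_force": force on the tool from outside, world axes, zero at the start; "torque": the same for the moment, N m; "width": opening from 0.0 (shut) to 1.0 (fully open); "grip_force": force on a finger pad.
Only numpy, scipy, OpenCV 4.12 (cv2) and the standard library are available. Lean on these libraries where they do the work, as an engineer would, in place of code of your own. Each camera call takes 0.05 s, during which the arm holds its last target. There are 200 camera calls.

TASK

The washed see-through splash door hangs on the white drying stand: pinch its two orange finger tabs together to pull in both sprung hinge pins, lift it off and hang it back on the tube warmer. Lower it between the warmer's hinge ears and press it down gently on the sprung seat until both pins can spring fully out into their holes, then let go; never force it against the stand or the warmer, and leave everything else on the bench where it is.

Things in the scene. Friction and masses are not known exactly. Their poses are not given: they have to be found in the camera images.
- door: Splash door, about 0.22 kg. White bar 140 mm long (its y), 20 x 20 mm in section; under it a clear panel 100 mm wide, 5 mm thick (x), reaching 60 mm below the origin. Origin: centre of the bar, on the hinge axis; y along the bar, z up. A hinge pin at each end, two orange finger tabs on top.
- pin_left_tab (a point): Fixed point on the door, 36 mm above the hinge axis and 27 mm to +y: gripping height on the outer face of the +y tab when its pin is out. Each tab is 26 mm wide (x), 6 mm thick (y), 11 to 57 mm above the axis. Pinch both from outside, along y: drawn fully in, their outer faces are 34 mm apart, at a hard stop.
- pin_right_tab (a point): The same for the -y tab. Each tab's spring pushes back with 8 N at the start and 12 N at the stop; a grip of 30 to 50 N draws both pins in and holds the door firmly.
- pin_left (a joint): How far the +y hinge pin is drawn in, m: 0 = fully out (8 mm round steel pin, 10 mm out of the bar's end), 0.010 = flush with the bar's end. Its spring pushes it out.
- pin_right (a joint): The same for the pin at the -y end.
- stand: White drying stand, 210 mm wide (y), fixed. Origin on the bench under its hinge axis, z up, y along that axis, which is 130 mm up. Two aluminium ears, inner faces at y = +-72.5 mm, each with a 12 mm square hole for a pin; the bar lies on rigid rests between them. Blue flared ear tops reach 35 mm above the axis: only 100 mm straight up is the whole panel clear of them.
- warmer: White tube warmer, 210 mm wide, fixed: block of capped tubes, rear housing 135 mm high at x = 90 to 135 mm. Origin on the bench under its hinge axis; x away from its front, y along that axis, z up. It carries an aluminium hinge yoke with ears, holes and blue flared tops as on the stand. Play of the bar: 3 mm each way in x, 2.5 mm in y; the flares catch 6 mm more.
- warmer_axis_low (a point): Lowest possible place of the warmer's hinge axis (the centre between the two holes), 130 mm above its origin. The yoke is clamped at a different height each time, NOT measured: the true axis is 0 to 40 mm above this point and must be found by feel.
- warmer_seat_low (a point): Fixed point midway between the tops of the sprung seat's two rubber plungers if the yoke is lowest (they ride with the yoke). The bar's underside meets them 10 mm above home; they resist with 4 N, rising 0.6 N per mm to 10 N at home (bar on the hole axis); hard stop 1 mm lower. Pins enter within 2 mm of home: press 9 to 14 N, never over 25 N. Let go higher, the pins stay shut out.
- tipbox_teal: Teal pipette-tip box with a clear lid, 85 x 120 x 67 mm; leave alone. Origin under its centre.
- tipbox_yellow: Yellow pipette-tip box, the same size; leave alone.
- tube_rack: Orange flat tube rack, 70 x 200 x 28 mm; leave alone.
- parts_tin: Small pink open tin with pipette parts, 90 x 46 x 20 mm; leave alone.
- handle_shell: White pipette handle shell, 60 x 26 x 16 mm; leave alone.
- pipette: Grey pipette lying down, about 200 x 26 x 24 mm; leave alone.
- wash_bottle: White wash bottle with a blue cap, 60 mm across, 150 mm high; leave alone.
Things that resemble listed ones, but are neither listed nor needed, are in the scene too. Of the things that look like the door, the largest one is meant.

How it is judged:
By the outcome, as a careful person would: the job done as asked, in the order asked, and still so for the second after the job is handed in, with the robot touching nothing.
It also fails if it takes over 48 s, if anything falls off the work surface, if the arm or the gripper's body presses on something with over 40 N, if the wrist force passes 120 N, or if a joint passes its speed limit or range.

## Working session

There is one attempt and no reset: what is moved stays moved. The work goes in short steps, Python scripts to look and compute and a tool call to move; the robot and the scene stay as the last step left them, time stands still between calls to the robot, and variables do not carry over. Pictures are saved under pics/ and viewed, at most 10 in all, crops included, and the job is handed in when it is done.

Besides the shell and the picture viewer there is one more tool, called as name(argument=value, ...) on one line, values as JSON. jog_arm: Moves the arm, as the interface text tells. Its arguments: {"type":"object","properties":{"increments":{"type":"array","items":{"type":"array","items":{"type":"array","items":{"type":"number"}}}},"force":{"type":"number"}},"required":["increments"]}

```bash
mkdir -p pics; ls
python3 - <<'E'
from workcell import read_state, viewer, bot
import cv2,numpy as np
s=read_state();print(s)
for n in("scene","side"):
    im,d=viewer.read_camera(n);cv2.imwrite(f"pics/{n}0.png",im);np.savez(f"pics/{n}0.npz",im=im,d=d)
    print(n,viewer.camera_params(n),(d>0).mean())
print(viewer.camera_params("wrist"))
E
```

```text
pics
{'time': 0.0, 'q': array([-1.19094184e+00,  2.64745383e-01,  1.60537929e+00,  3.58525773e-06,
        1.27371709e+00, -3.68699527e-02]), 'joint_vel': array([-0.00023059, -0.00144962,  0.0022347 , -0.00086278,  0.00064991,
       -0.00066947]), 'joint_torque': array([ 4.53953890e-04, -5.15105474e+01, -3.67319548e+01, -7.96495942e-05,
        1.28936057e-02, -1.13822765e-07]), 'tool_pos': array([ 0.27302191, -0.61668995,  0.30256423]), 'tcp_rot': array([-3.07147472e+00, -6.49402837e-01,  5.97174265e-04]), 'wrist_force': array([-0.21156727,  0.88646657, -0.06799305]), 'torque': array([ 0.00898791, -0.02114783,  0.02275062]), 'grip_force': 0.0, 'width': 1.0020734490671923}
scene {'fx': 398.7254387781287, 'fy': 398.7254387781287, 'cx': 252.00696768972387, 'cy': 191.31738938461464, 'R': array([[ 0.51001388,  0.86014382,  0.00620091],
       [ 0.53503934, -0.31158523, -0.78526909],
       [-0.67351225,  0.40381586, -0.61912358]]), 't': array([-0.29113838, -0.20044677,  1.61755007])} 0.996063232421875
side {'fx': 467.9453733492908, 'fy': 467.9453733492908, 'cx': 254.1928131979839, 'cy': 188.8218637106446, 'R': array([[-0.99823224, -0.05708273, -0.0165519 ],
       [-0.03419007,  0.77932405, -0.62568767],
       [ 0.04861525, -0.62401569, -0.77989805]]), 't': array([0.53734815, 0.09625649, 1.5932402 ])} 0.9961649576822916
{'fx': 302.6782442588166, 'fy': 302.6782442588166, 'cx': 257.11536802877407, 'cy': 186.88578485521228, 'hand_eye': array([[-4.72330364e-04, -9.50217426e-01, -3.11587260e-01,
         7.99421933e-02],
       [ 9.99999565e-01, -6.99610270e-04,  6.17649489e-04,
         8.12950521e-04],
       [-8.04890954e-04, -3.11586832e-01,  9.50217343e-01,
        -6.96839485e-02],
       [ 0.00000000e+00,  0.00000000e+00,  0.00000000e+00,
         1.00000000e+00]])}
```

View pics/scene0.png

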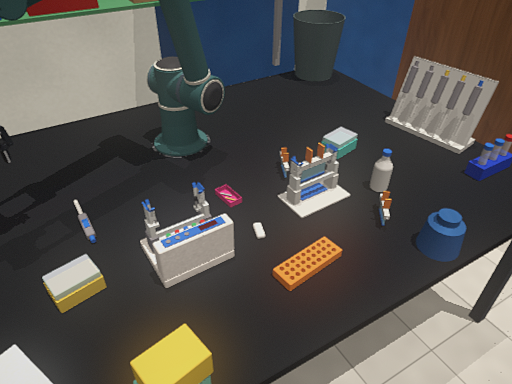

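View pics/side0.png

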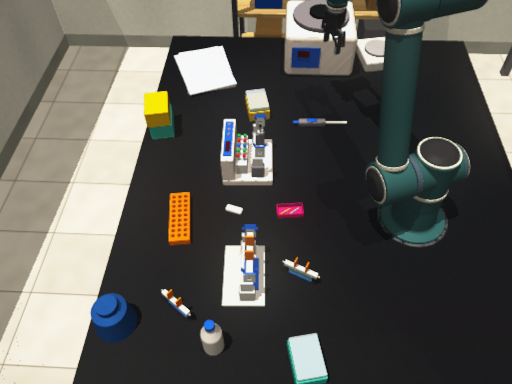

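The scene view shows the stand with the door at (315,180) and the warmer at (190,240). The side view shows them at (247,270) and (247,155). Two smaller decoy doors lie on the bench. Next I'll measure the flares and tabs using depth.

```bash
cat > h.py <<'E'
import cv2,numpy as np
from scipy.spatial.transform import Rotation as Ro
def cloud(d,p,pose=None):
    v,u=np.mgrid[:d.shape[0],:d.shape[1]]
    c=np.stack([(u-p["cx"])/p["fx"]*d,(v-p["cy"])/p["fy"]*d,d],-1)
    if "R" in p: return (c-p["t"])@p["R"]
    H=p["hand_eye"]; t=c@H[:3,:3].T+H[:3,3]
    return t@Ro.from_rotvec(pose["tcp_rot"]).as_matrix().T+pose["tool_pos"]
def masks(im):
    h=cv2.cvtColor(im,cv2.COLOR_BGR2HSV)
    return {"orange":cv2.inRange(h,(4,130,70),(17,255,255)),"blue":cv2.inRange(h,(100,130,60),(125,255,255))}
def blobs(im,d,P,zmin,zmax,amin=12):
    for k,m in masks(im).items():
        m=m*((P[...,2]>zmin)&(P[...,2]<zmax)&(d>0))
        n,l,st,c=cv2.connectedComponentsWithStats(m.astype(np.uint8))
        for i in range(1,n):
            if st[i,4]>=amin:
                q=P[l==i]; print(k,st[i,4],c[i].round(),"med",np.median(q,0).round(4),"lo",np.percentile(q,4,0).round(4),"hi",np.percentile(q,96,0).round(4))
E
python3 - <<'E'
from h import *
from workcell import viewer
for n in("scene","side"):
    f=np.load(f"pics/{n}0.npz");im,d=f["im"],f["d"];P=cloud(d,viewer.camera_params(n))
    print(n);blobs(im,d,P*1.0,0.06,0.25)
E
```

```text
scene
orange 3410 [469.  49.] med [0.1646 1.529  0.1677] lo [-0.1446  1.5195  0.0727] hi [0.3786 1.5386 0.2436]
orange 73 [320. 150.] med [0.537  0.2709 0.1689] lo [0.5246 0.2682 0.148 ] hi [0.5476 0.2743 0.189 ]
orange 80 [309. 154.] med [0.54   0.2228 0.1698] lo [0.5268 0.2209 0.1474] hi [0.5507 0.2273 0.1887]
orange 76 [285. 155.] med [0.3971 0.2418 0.0787] lo [0.3639 0.2289 0.0612] hi [0.4061 0.2575 0.0913]
orange 110 [386. 199.] med [0.7565 0.3681 0.0774] lo [0.728  0.3521 0.0628] hi [0.7674 0.3878 0.0911]
blue 2218 [231.  14.] med [-1.0717  0.8069  0.1506] lo [-1.0857  0.5775  0.0677] hi [-1.0578  1.1091  0.2346]
blue 261 [289.   9.] med [-1.0706  1.27    0.13  ] lo [-1.0871  1.2179  0.0676] hi [-1.0565  1.3347  0.1815]
blue 624 [390.   6.] med [-0.8222  2.0291  0.0986] lo [-1.1591  2.0136  0.0627] hi [-0.6648  2.0462  0.1618]
blue 52 [499. 142.] med [0.7544 0.8939 0.1251] lo [0.7435 0.8865 0.115 ] hi [0.765  0.9099 0.1284]
blue 54 [489. 146.] med [0.7533 0.8355 0.1253] lo [0.7405 0.8272 0.1163] hi [0.7648 0.8552 0.129 ]
blue 44 [331. 147.] med [0.5268 0.3245 0.1601] lo [0.5124
[... 1508 characters left out ...]
 [ 0.5318 -0.2973  0.1731] lo [ 0.516  -0.3023  0.1649] hi [ 0.5501 -0.2871  0.1792]
blue 181 [228. 138.] med [ 0.6416 -0.2159  0.1378] lo [ 0.6286 -0.2909  0.1335] hi [ 0.6542 -0.1354  0.1418]
blue 22 [259. 146.] med [ 0.529  -0.1439  0.1742] lo [ 0.5078 -0.154   0.1681] hi [ 0.5453 -0.1374  0.1819]
blue 74 [250. 227.] med [0.5385 0.1709 0.16  ] lo [0.5197 0.1646 0.1519] hi [0.5584 0.1815 0.1662]
blue 42 [250. 271.] med [0.5215 0.3189 0.1625] lo [0.51   0.3107 0.1527] hi [0.554  0.3291 0.1673]
blue 1048 [108. 312.] med [0.9129 0.4348 0.0973] lo [0.8776 0.3841 0.0689] hi [0.9583 0.4689 0.1234]
blue 100 [209. 325.] med [0.6261 0.4756 0.1494] lo [0.6152 0.4624 0.1382] hi [0.6389 0.486  0.1534]
```

jog_arm(increments=[[[0.4,-0.9,-0.6,0,0,1,1],[0.4,-0.9,-0.6,0,0,1,1],[0.4,-0.9,-0.6,0,0,1,1],[0.4,-0.9,-0.6,0,0,1,1],[0.9,-0.9,-0.6,0,0,0,1]]])

```text
time: 0.52
tool_pos: [0.3165, -0.4733, 0.3939]
tcp_rot: [-3.141, 0.015, 0.003]
wrist_force: [0.6, -1.1, -0.0]
width: 0.999
grip_force: 0.0
```

jog_arm(increments=[[[0.9,-0.95,0,0,0,0,1],[0.9,-0.95,0,0,0,0,1],[0.9,-0.95,0,0,0,0,1],[0.9,-0.95,0,0,0,0,1],[0.9,-0.95,0,0,0,0,1]]])

```text
time: 0.93
tool_pos: [0.4545, -0.3308, 0.3933]
tcp_rot: [-3.141, 0.004, 0.001]
wrist_force: [0.2, -1.0, -0.2]
width: 1.0
grip_force: 0.0
```

jog_arm(increments=[[[0.7,-0.95,0,0,0,0,1],[0.7,-0.95,0,0,0,0,1],[0.7,-0.95,0,0,0,0,1],[0.3,-0.8,0,0,0,0,1],[0,0,0,0,0,0,1]]])

```text
time: 1.35
tool_pos: [0.5276, -0.2189, 0.3929]
tcp_rot: [-3.139, -0.004, 0.0]
wrist_force: [-0.7, -0.0, 0.1]
width: 0.999
grip_force: 0.0
```

```bash
cat > look.py <<'E'
import sys
from h import *
from workcell import read_state, viewer
s=read_state();im,d=viewer.read_camera("wrist");n=sys.argv[1]
cv2.imwrite(f"pics/{n}.png",im);P=cloud(d,viewer.camera_params("wrist"),s)
np.savez(f"pics/{n}.npz",im=im,P=P,d=d)
print(s["tool_pos"],s["tcp_rot"]);blobs(im,d,P,0.03,0.35,40)
E
python3 look.py warm
```

```text
[ 0.52758279 -0.21885765  0.39294024] [-3.13869658e+00 -4.05585275e-03  4.89212144e-04]
blue 3769 [262.  52.] med [ 0.6413 -0.2266  0.1371] lo [ 0.6274 -0.2977  0.1357] hi [ 0.6546 -0.1391  0.1385]
blue 92 [258.  90.] med [ 0.6053 -0.2198  0.1036] lo [ 0.6    -0.2244  0.1019] hi [ 0.6107 -0.2153  0.1049]
blue 84 [259. 109.] med [ 0.5845 -0.221   0.1035] lo [ 0.5788 -0.2256  0.1016] hi [ 0.589  -0.2157  0.1046]
blue 588 [336. 170.] med [ 0.5303 -0.2978  0.1751] lo [ 0.5117 -0.3042  0.1676] hi [ 0.5518 -0.2874  0.1788]
blue 587 [185. 175.] med [ 0.5244 -0.1472  0.1747] lo [ 0.5063 -0.1581  0.1673] hi [ 0.5465 -0.1406  0.1787]
```

View pics/warm.png

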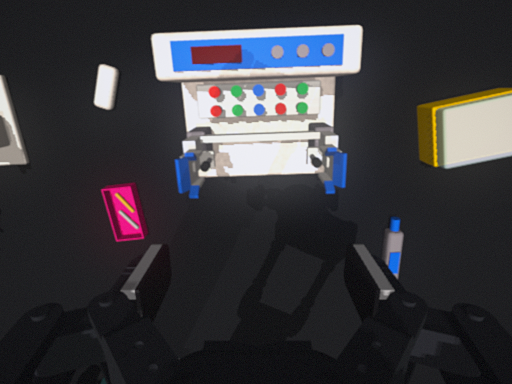

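The wrist view shows the warmer yoke with blue flares at (185,175) and (336,170), dark plungers at (208,166) and (316,160), and the panel at (262,52). From this I'll work out the yaw and centre.

```bash
cat > fit.py <<'E'
import sys
from h import *
f=np.load(f"pics/{sys.argv[1]}.npz");im,P=f["im"],f["P"]
m=masks(im)["blue"]>0
n,l,st,c=cv2.connectedComponentsWithStats(m.astype(np.uint8))
big=[i for i in range(1,n) if st[i,4]>300]
for i in big:
    q=P[l==i]; 
    print(c[i].round(),"rect",cv2.minAreaRect(q[:,:2].astype(np.float32)*1000),"ztop",np.percentile(q[:,2],[1,50,99]).round(4))
E
python3 fit.py warm
python3 - <<'E'
from h import *
f=np.load("pics/warm.npz");im,P=f["im"],f["P"]
# front housing edge (white) z>.13 x>.6
w=(im.min(2)>150)&(P[...,2]>.13)&(P[...,0]>.6)&(P[...,0]<.7)
print("housing",cv2.minAreaRect(P[w][:,:2].astype(np.float32)*1000))
# dark plungers
for (u0,v0) in((208,166),(316,160)):
    s=np.s_[v0-10:v0+11,u0-10:u0+11]; k=im[s].max(2)<60
    p=P[s][k]; p=p[p[:,2]>.08]; print("plunger",len(p),np.median(p,0).round(4),np.percentile(p,95,0).round(4))
E
```

```text
[262.  52.] rect ((631.1790161132812, -218.8197021484375), (46.60129165649414, 169.02012634277344), 2.3060545921325684) ztop [0.1349 0.1371 0.1392]
[337. 171.] rect ((540.0447998046875, -301.9496154785156), (204.49403381347656, 60.582481384277344), 33.985145568847656) ztop [-0.002   0.1743  0.1795]
[185. 176.] rect ((534.1005249023438, -142.99771118164062), (60.556732177734375, 204.04598999023438), 60.430458068847656) ztop [-0.0017  0.174   0.1796]
housing ((635.3587646484375, -218.43734741210938), (54.98405838012695, 208.56407165527344), 2.217114210128784)
plunger 51 [ 0.5271 -0.1626  0.1442] [ 0.531  -0.1593  0.1452]
plunger 9 [ 0.5337 -0.2805  0.1443] [ 0.5357 -0.2793  0.1456]
```

jog_arm(increments=[[[0,-1,0,0,0,0,1],[0,-1,0,0,0,0,1],[0,-1,0,0,0,0,1],[0,-1,0,0,0,0,1],[0,-1,0,0,0,0,1]]])

```text
time: 1.82
tool_pos: [0.5257, -0.0732, 0.3933]
tcp_rot: [3.141, -0.006, -0.001]
wrist_force: [1.1, -0.3, -0.9]
width: 1.0
grip_force: 0.0
```

jog_arm(increments=[[[0,-1,0,0,0,0,1],[0,-1,0,0,0,0,1],[0,-1,0,0,0,0,1],[0,-1,0,0,0,0,1],[0,-1,0,0,0,0,1]]])

```text
time: 2.23
tool_pos: [0.5263, 0.0769, 0.3934]
tcp_rot: [3.141, -0.006, -0.0]
wrist_force: [0.7, -0.8, 0.6]
width: 1.001
grip_force: 0.0
```

jog_arm(increments=[[[0,-1,0,0,0,0,1],[0,-1,0,0,0,0,1],[0,-1,0,0,0,0,1],[0,-1,0,0,0,0,1],[0,-1,0,0,0,0,1]]])

```text
time: 2.65
tool_pos: [0.5271, 0.2269, 0.3934]
tcp_rot: [3.141, -0.005, -0.0]
wrist_force: [0.3, -0.3, -0.4]
width: 1.003
grip_force: 0.0
```

jog_arm(increments=[[[0,-0.6,0,0,0,0,1],[0,0,0,0,0,0,1],[0,0,0,0,0,0,1],[0,0,0,0,0,0,1],[0,0,0,0,0,0,1]]])

```text
time: 3.07
tool_pos: [0.5272, 0.2433, 0.3935]
tcp_rot: [3.141, -0.006, -0.0]
wrist_force: [0.0, 0.3, -0.5]
width: 1.002
grip_force: 0.0
```

```bash
python3 look.py stand; python3 fit.py stand
```

```text
[0.52724133 0.24330328 0.39354628] [ 3.14084752e+00 -5.90878048e-03 -2.17912990e-04]
orange 225 [278. 163.] med [0.5389 0.2225 0.1859] lo [0.5256 0.2186 0.157 ] hi [0.5499 0.2248 0.1874]
orange 216 [229. 166.] med [0.5365 0.2691 0.186 ] lo [0.5238 0.2663 0.1596] hi [0.5479 0.2721 0.1873]
orange 147 [263. 240.] med [0.4019 0.234  0.0764] lo [0.3979 0.2256 0.0598] hi [0.4051 0.2428 0.0898]
orange 164 [253. 260.] med [0.3683 0.2488 0.0755] lo [0.3639 0.24   0.0596] hi [0.3718 0.2575 0.0895]
blue 901 [23. 68.] med [0.6266 0.4683 0.1491] lo [0.6149 0.4589 0.1385] hi [0.6382 0.4826 0.1507]
blue 555 [327. 159.] med [0.5373 0.1702 0.16  ] lo [0.5187 0.1636 0.1522] hi [0.559  0.1805 0.164 ]
blue 211 [254. 143.] med [0.5398 0.2461 0.0753] lo [0.5372 0.2016 0.0705] hi [0.5422 0.2906 0.0781]
blue 541 [182. 165.] med [0.5313 0.3209 0.1602] lo [0.5131 0.3103 0.1527] hi [0.553  0.3273 0.1639]
[22. 68.] rect ((632.3749389648438, 423.13763427734375), (362.85931396484375, 41.415218353271484), 88.69458770751953) ztop [-0.0016  0.149   0.1514]
[255. 140.] rect ((544.723876953125, 252.95889282226562), (88.25471496582031, 91.95095825195312), 36.47966766357422) ztop [0.0117 0.0139 0.0788]
[326. 160.] rect ((544.6263427734375, 177.22059631347656), (176.68310546875, 38.96827697753906), 33.4997444152832) ztop [-0.0012  0.1596  0.1646]
[181. 166.] rect ((544.7093505859375, 321.08001708984375), (59.51280212402344, 192.6654510498047), 55.713279724121094) ztop [-0.0021  0.1592  0.1647]
```

View pics/stand.png

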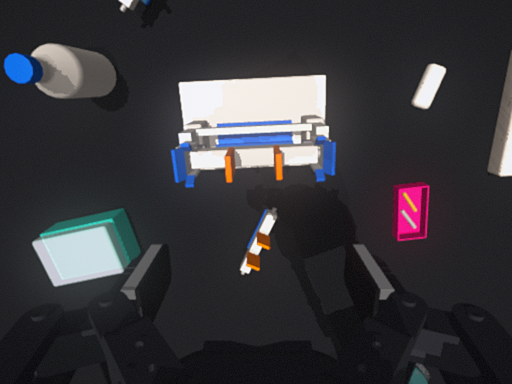

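The wrist view shows the door on the stand, with tabs at (229,166) and (278,163) and flares at (182,165) and (327,159). The measured heights match the given sizes. I'll align, go half way down, then look again.

jog_arm(increments=[[[0.35,-0.08,0.7,0,0,-0.42,1],[0,0,0.8,0,0,0,1],[0,0,0.8,0,0,0,1],[0,0,0.7,0,0,0,1],[0,0,0,0,0,0,1]]])

```text
time: 3.53
tool_pos: [0.5353, 0.245, 0.2982]
tcp_rot: [3.137, 0.063, -0.013]
wrist_force: [-0.6, -0.5, -1.4]
width: 0.999
grip_force: 0.0
```

```bash
python3 look.py stand2
```

```text
[0.53528453 0.24502228 0.29821092] [ 3.13736335  0.06333871 -0.01330778]
orange 582 [220. 207.] med [0.5382 0.2688 0.1855] lo [0.5245 0.2663 0.1529] hi [0.5478 0.2722 0.1873]
orange 598 [288. 206.] med [0.5404 0.2232 0.1855] lo [0.5262 0.2194 0.1511] hi [0.5499 0.225  0.1873]
orange 326 [261. 285.] med [0.4013 0.2337 0.0771] lo [0.3971 0.2255 0.059 ] hi [0.4051 0.2427 0.0896]
orange 329 [247. 308.] med [0.3678 0.249  0.0756] lo [0.3637 0.2402 0.0583] hi [0.3713 0.2577 0.0894]
blue 435 [257. 166.] med [0.5395 0.2426 0.0755] lo [0.5368 0.2012 0.0696] hi [0.5421 0.2897 0.0792]
blue 1108 [356. 201.] med [0.5378 0.1704 0.16  ] lo [0.5191 0.1639 0.1526] hi [0.5594 0.1807 0.1639]
blue 1091 [153. 202.] med [0.5311 0.3211 0.1602] lo [0.5135 0.3103 0.1529] hi [0.5535 0.3274 0.1639]
```

jog_arm(increments=[[[0.09,-0.03,0.5,0,0.08,0,1],[0,0,0.8,0,0,0,1],[0,0,0.8,0,0,0,1],[0,0,0.5,0,0,0,1],[0,0,0,0,0,0,1]]])

```text
time: 4.0
tool_pos: [0.5397, 0.2472, 0.2237]
tcp_rot: [3.139, 0.065, 0.007]
wrist_force: [-1.3, -1.0, -0.7]
width: 1.0
grip_force: 0.0
```

jog_arm(increments=[[[-0.05,0.04,0.15,0,-0.04,0,1],[0,0,0,0,0,0,0.5],[0,0,0,0,0,0,0],[0,0,0,0,0,0,-0.4],[0,0,0,0,0,0,-0.6]]], force=40)

```text
time: 4.42
tool_pos: [0.5409, 0.2477, 0.2248]
tcp_rot: [-3.139, -0.066, -0.014]
wrist_force: [-2.0, -0.9, 14.2]
width: 0.454
grip_force: 11.2
```

jog_arm(increments=[[[0,0,0,0,0,0,-1],[0,0,0,0,0,0,-1],[0,0,0,0,0,0,-1],[0,0,0,0,0,0,-1],[0,0,0,0,0,0,-1]]], force=40)

```text
time: 4.83
tool_pos: [0.5412, 0.2477, 0.2258]
tcp_rot: [-3.139, -0.066, -0.016]
wrist_force: [-1.9, -1.2, 12.3]
width: 0.377
grip_force: 41.9
```

jog_arm(increments=[[[0,0,-0.15,0,0,0,-1],[0,0,0,0,0,0,-1],[0,0,-0.15,0,0,0,-1],[0,0,0,0,0,0,-1],[0,0,0,0,0,0,-1]]])

```text
time: 5.25
tool_pos: [0.5391, 0.247, 0.2299]
tcp_rot: [3.141, 0.066, 0.006]
wrist_force: [0.3, 0.3, -2.4]
width: 0.378
grip_force: 40.2
```

```bash
python3 look.py grip
```

```text
[0.53905669 0.24698212 0.22987996] [3.14081581 0.06592602 0.00587653]
orange 1408 [229. 275.] med [0.5407 0.2589 0.188 ] lo [0.5234 0.2563 0.1534] hi [0.5467 0.262  0.1913]
orange 1377 [286. 274.] med [0.5412 0.2333 0.1872] lo [0.5241 0.2301 0.1506] hi [0.5478 0.2351 0.1911]
orange 474 [263. 333.] med [0.4022 0.2358 0.0715] lo [0.3977 0.2258 0.0575] hi [0.4053 0.2434 0.0877]
blue 790 [257. 201.] med [0.5361 0.246  0.0793] lo [0.5334 0.2019 0.0739] hi [0.5385 0.2896 0.0832]
blue 2127 [400. 253.] med [0.5402 0.17   0.1592] lo [0.5226 0.1643 0.1524] hi [0.5595 0.1824 0.164 ]
blue 2030 [114. 254.] med [0.5331 0.3218 0.1595] lo [0.5164 0.3111 0.1526] hi [0.5536 0.3274 0.1639]
```

View pics/grip.png

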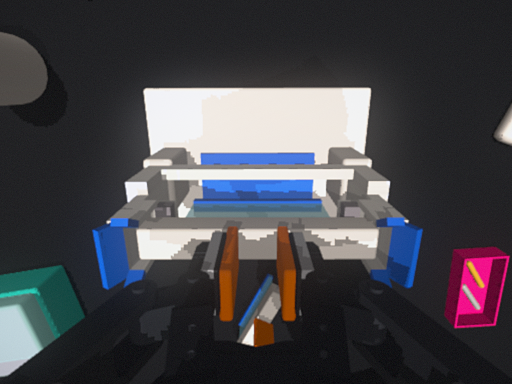

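The wrist view shows both tabs pinched at (229,275) and (286,274). The door is already about 4 mm up and carries only its own weight, so I'll lift straight up.

jog_arm(increments=[[[0,0,-0.4,0,0,0,-1],[0,0,-0.6,0,0,0,-1],[0,0,-0.6,0,0,0,-1],[0,0,-0.6,0,0,0,-1],[0,0,-0.6,0,0,0,-1]]])

```text
time: 5.72
tool_pos: [0.5386, 0.2469, 0.3153]
tcp_rot: [3.141, 0.066, 0.005]
wrist_force: [-0.0, 0.4, -3.0]
width: 0.377
grip_force: 41.8
```

jog_arm(increments=[[[0,0,-0.6,0,0,0,-1],[0,0,-0.6,0,0,0,-1],[0,0,-0.6,0,0,0,-1],[0,0,-0.3,0,0,0,-1],[0,0,0,0,0,0,-1]]])

```text
time: 6.13
tool_pos: [0.5395, 0.2474, 0.3806]
tcp_rot: [-3.139, -0.066, -0.014]
wrist_force: [0.6, -0.1, -1.5]
width: 0.372
grip_force: 41.8
```

jog_arm(increments=[[[-0.05,0.4,0,0,0,0,-1],[-0.05,0.8,0,0,0,0,-1],[-0.05,0.8,0,0,0,0,-1],[-0.05,0.8,0,0,0,0,-1],[-0.05,0.8,0,0,0,0,-1]]])

```text
time: 6.55
tool_pos: [0.5345, 0.1371, 0.3749]
tcp_rot: [3.14, 0.066, 0.001]
wrist_force: [-0.4, -0.6, -3.4]
width: 0.373
grip_force: 41.8
```

jog_arm(increments=[[[-0.05,0.8,0,0,0,0,-1],[-0.05,0.8,0,0,0,0,-1],[-0.05,0.8,0,0,0,0,-1],[-0.05,0.8,0,0,0,0,-1],[-0.05,0.8,0,0,0,0,-1]]])

```text
time: 6.97
tool_pos: [0.5319, 0.0168, 0.375]
tcp_rot: [3.141, 0.066, 0.001]
wrist_force: [0.1, -0.6, -2.4]
width: 0.377
grip_force: 41.8
```

jog_arm(increments=[[[-0.05,0.8,0,0,0,0,-1],[-0.05,0.8,0,0,0,0,-1],[-0.05,0.8,0,0,0,0,-1],[-0.05,0.8,0,0,0,0,-1],[-0.05,0.8,0,0,0,0,-1]]])

```text
time: 7.38
tool_pos: [0.5293, -0.1032, 0.375]
tcp_rot: [-3.14, -0.065, -0.001]
wrist_force: [0.7, 0.1, -2.6]
width: 0.379
grip_force: 41.8
```

jog_arm(increments=[[[-0.05,0.8,0,0,0,0,-1],[-0.05,0.8,0,0,0,0,-1],[-0.05,0.8,0,0,0,0,-1],[0,0.4,0,0,0,0,-1],[0,0,0,0,0,0,-1]]])

```text
time: 7.8
tool_pos: [0.5287, -0.1882, 0.3752]
tcp_rot: [-3.141, -0.061, -0.002]
wrist_force: [0.1, 0.0, -2.1]
width: 0.376
grip_force: 41.8
```

```bash
python3 look.py warm2
```

```text
[ 0.52872428 -0.18815669  0.37520799] [-3.14081553e+00 -6.08865284e-02 -1.99070869e-03]
orange 1407 [229. 275.] med [ 0.5304 -0.1762  0.3333] lo [ 0.5131 -0.1787  0.298 ] hi [ 0.5363 -0.1731  0.3367]
orange 1375 [286. 274.] med [ 0.531  -0.2018  0.3323] lo [ 0.5137 -0.205   0.296 ] hi [ 0.5373 -0.2     0.3364]
blue 4222 [297.  53.] med [ 0.641  -0.2254  0.1371] lo [ 0.6274 -0.2967  0.1358] hi [ 0.6545 -0.1379  0.1384]
blue 107 [287.  92.] med [ 0.606  -0.2183  0.1035] lo [ 0.6009 -0.2236  0.1005] hi [ 0.611  -0.2138  0.1049]
blue 94 [286. 112.] med [ 0.585  -0.2191  0.1034] lo [ 0.5798 -0.2242  0.1018] hi [ 0.5895 -0.2144  0.1047]
blue 1251 [235. 192.] med [ 0.5253 -0.1553  0.2225] lo [ 0.511  -0.2311  0.1689] hi [ 0.543  -0.141   0.2282]
blue 764 [372. 180.] med [ 0.531  -0.2973  0.1744] lo [ 0.5122 -0.3039  0.1668] hi [ 0.5523 -0.2868  0.1789]
```

View pics/warm2.png

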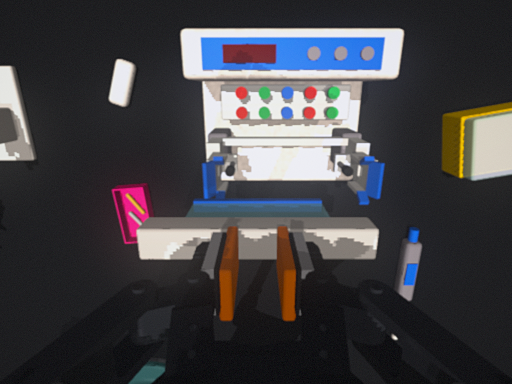

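The door is held cleanly above the warmer but about 34 mm short in y. The white bar spans (138–377, 218–258) and the yoke is at (232–350, 165). I'll measure the bar top against the TCP.

Run:
```python
from h import *
f=np.load("pics/warm2.npz");im,P=f["im"],f["P"]
roi=np.zeros(im.shape[:2],bool);roi[205:265,130:385]=1
hsv=cv2.cvtColor(im,cv2.COLOR_BGR2HSV)
m=roi&(hsv[...,1]<60)&(hsv[...,2]>110)&(P[...,2]>.26)&(P[...,2]<.31)
q=P[m];print(len(q),np.percentile(q,[1,50,99],axis=0).round(4))
z=np.histogram(q[:,2],bins=np.arange(.26,.312,.004));print(z)
t=q[abs(q[:,2]-np.percentile(q[:,2],95))<.003]
for nm,s in(("+y",t[:,1]>-.14),("-y",t[:,1]<-.235)):
    r=t[s];print(nm,len(r),np.percentile(r,[1,50,99],axis=0).round(4))
print(cv2.minAreaRect(t[:,:2].astype(np.float32)*1000))
# flares near-range, restrict z
b=masks(im)["blue"]>0
for y0,y1 in((-.31,-.28),(-.165,-.135)):
    k=b&(P[...,2]>.165)&(P[...,2]<.185)&(P[...,1]>y0)&(P[...,1]<y1);print("flare",k.sum(),np.percentile(P[k],[2,50,98],axis=0).round(4))
```

```text
6641 [[ 0.5125 -0.257   0.2735]
 [ 0.5276 -0.1882  0.2885]
 [ 0.5353 -0.1213  0.2901]]
(array([   0,    0,    2,  200,  365,  508, 1104, 4448,    3,    0,    0,
          7]), array([0.26 , 0.264, 0.268, 0.272, 0.276, 0.28 , 0.284, 0.288, 0.292,
       0.296, 0.3  , 0.304, 0.308]))
+y 1043 [[ 0.5114 -0.1398  0.287 ]
 [ 0.5217 -0.1302  0.2887]
 [ 0.5306 -0.1203  0.29  ]]
-y 1240 [[ 0.5159 -0.2584  0.2871]
 [ 0.5261 -0.2468  0.2888]
 [ 0.5352 -0.2351  0.2902]]
((523.2579345703125, -189.31979370117188), (20.565853118896484, 139.40869140625), 2.055966377258301)
flare 762 [[ 0.5107 -0.3044  0.1659]
 [ 0.5309 -0.2973  0.1744]
 [ 0.5534 -0.2859  0.1793]]
flare 520 [[ 0.5095 -0.1568  0.1675]
 [ 0.5264 -0.146   0.1749]
 [ 0.5479 -0.14    0.1791]]
```

jog_arm(increments=[[[0.1,0.55,0,0,0,0,-1],[0.07,0.55,0,0,0,0,-1],[0,0,0.7,0,0,0,-1],[0,0,0.7,0,0,0,-1],[0,0,0,0,0,0,-1]]])

```text
time: 8.27
tool_pos: [0.5347, -0.218, 0.33]
tcp_rot: [-3.137, -0.066, 0.005]
wrist_force: [-0.1, 0.5, -3.2]
width: 0.378
grip_force: 41.7
```

jog_arm(increments=[[[0,0,0.6,0,0,0,-1],[0,0,0.6,0,0,0,-1],[0,0,0.3,0,0,0,-1],[0,0,0,0,0,0,-1],[0,0,0,0,0,0,-1]]])

```text
time: 8.68
tool_pos: [0.5366, -0.2184, 0.2902]
tcp_rot: [-3.14, -0.066, -0.005]
wrist_force: [0.9, -0.1, -2.2]
width: 0.373
grip_force: 41.8
```

```bash
cat > bar.py <<'E'
import sys
from h import *
f=np.load(f"pics/{sys.argv[1]}.npz");im,P=f["im"],f["P"];z0=float(sys.argv[2])
hsv=cv2.cvtColor(im,cv2.COLOR_BGR2HSV)
m=(hsv[...,1]<60)&(hsv[...,2]>100)&(abs(P[...,2]-z0)<.003)&(P[...,0]<.56)&(P[...,0]>.49)
t=P[m];print(len(t),np.median(t,0).round(4),cv2.minAreaRect(t[:,:2].astype(np.float32)*1000))
b=masks(im)["blue"]>0
for y0,y1 in((-.31,-.28),(-.165,-.135)):
    k=b&(P[...,2]>.165)&(P[...,2]<.185)&(P[...,1]>y0)&(P[...,1]<y1);print("flare",k.sum(),np.percentile(P[k],[2,50,98],axis=0).round(4))
E
python3 look.py low|head -1; python3 bar.py low $(python3 -c "
from workcell import read_state;print(read_state()['tool_pos'][2]-.0864)")
```

```text
[ 0.53660345 -0.21840486  0.29015363] [-3.14041944 -0.06640244 -0.00535165]
5254 [ 0.5331 -0.2195  0.2037] ((531.3176879882812, -219.55868530273438), (20.358867645263672, 139.15467834472656), 2.4216067790985107)
flare 735 [[ 0.5169 -0.3047  0.1671]
 [ 0.5413 -0.2992  0.1767]
 [ 0.5538 -0.2854  0.1791]]
flare 505 [[ 0.5288 -0.1574  0.1674]
 [ 0.5389 -0.1456  0.1761]
 [ 0.5488 -0.1397  0.1792]]
```

View pics/low.png

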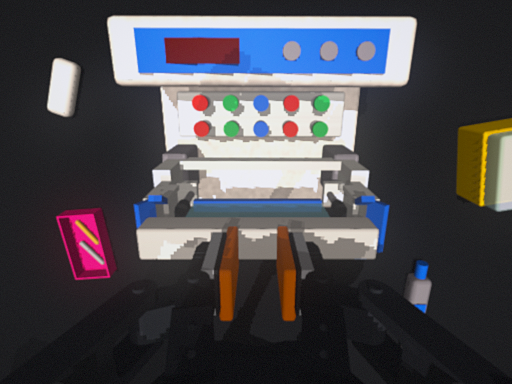

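The view shows the bar just above the yoke and nearly centred, at (138–378, 220–258). I'll shift 2.6 mm in y and 1.3 mm in x, then descend.

jog_arm(increments=[[[-0.04,0.09,0,0,0,0,-1],[0,0,0.3,0,0,0,-1],[0,0,0.3,0,0,0,-1],[0,0,0.2,0,0,0,-1],[0,0,0,0,0,0,-1]]])

```text
time: 9.15
tool_pos: [0.5344, -0.2207, 0.2635]
tcp_rot: [-3.139, -0.066, -0.001]
wrist_force: [-1.1, 0.5, -2.7]
width: 0.379
grip_force: 41.7
```

jog_arm(increments=[[[0,0,0.1,0,0,0,-1],[0,0,0.1,0,0,0,-1],[0,0,0,0,0,0,-1],[0,0,0,0,0,0,-1],[0,0,0,0,0,0,-1]]])

```text
time: 9.57
tool_pos: [0.5358, -0.2213, 0.2603]
tcp_rot: [3.141, 0.066, 0.007]
wrist_force: [0.3, 0.2, -1.8]
width: 0.376
grip_force: 41.8
```

jog_arm(increments=[[[0,0,0.1,0,0,0,-1],[0,0,0.1,0,0,0,-1],[0,0,0.05,0,0,0,-1],[0,0,0,0,0,0,-1],[0,0,0,0,0,0,-1]]])

```text
time: 9.98
tool_pos: [0.5355, -0.2212, 0.2522]
tcp_rot: [-3.141, -0.066, -0.006]
wrist_force: [0.5, 0.1, -2.9]
width: 0.375
grip_force: 41.8
```

jog_arm(increments=[[[0,0,0.1,0,0,0,-1],[0,0,0,0,0,0,-1],[0,0,0,0,0,0,-1],[0,0,0,0,0,0,-1],[0,0,0,0,0,0,-1]]])

```text
time: 10.4
tool_pos: [0.536, -0.2214, 0.2503]
tcp_rot: [3.14, 0.066, 0.008]
wrist_force: [-0.2, -0.4, 2.0]
width: 0.376
grip_force: 42.7
```

jog_arm(increments=[[[0,0,0.1,0,0,0,-1],[0,0,0.1,0,0,0,-1],[0,0,0,0,0,0,-1],[0,0,0,0,0,0,-1],[0,0,0,0,0,0,-1]]])

```text
time: 10.82
tool_pos: [0.5361, -0.2214, 0.2442]
tcp_rot: [3.14, 0.066, 0.008]
wrist_force: [-0.5, -0.5, 5.4]
width: 0.375
grip_force: 43.5
```

jog_arm(increments=[[[0,0,0.1,0,0,0,-1],[0,0,0,0,0,0,-1],[0,0,0,0,0,0,-1],[0,0,0,0,0,0,-1],[0,0,0,0,0,0,-1]]])

```text
time: 11.23
tool_pos: [0.5361, -0.2214, 0.2415]
tcp_rot: [3.14, 0.066, 0.008]
wrist_force: [-1.2, 0.6, 6.2]
width: 0.373
grip_force: 43.8
```

jog_arm(increments=[[[0,0,0.03,0,0,0,-1],[0,0,0,0,0,0,-1],[0,0,0,0,0,0,-1],[0,0,0,0,0,0,-1],[0,0,0,0,0,0,-1]]])

```text
time: 11.65
tool_pos: [0.5361, -0.2215, 0.2408]
tcp_rot: [3.14, 0.066, 0.009]
wrist_force: [-1.0, 0.6, 7.9]
width: 0.37
grip_force: 43.9
```

```bash
python3 look.py home|head -1; python3 bar.py home .1545
```

```text
[ 0.53611854 -0.22145748  0.24079608] [3.14036247 0.06578191 0.00851588]
5535 [ 0.5332 -0.2219  0.1543] ((530.5725708007812, -222.1291961669922), (31.58294105529785, 159.833740234375), 2.2085201740264893)
flare 1934 [[ 0.5163 -0.3044  0.1668]
 [ 0.535  -0.2984  0.1746]
 [ 0.5535 -0.2854  0.179 ]]
flare 1926 [[ 0.5098 -0.1571  0.1669]
 [ 0.5282 -0.1458  0.1748]
 [ 0.5483 -0.1398  0.179 ]]
```

View pics/home.png

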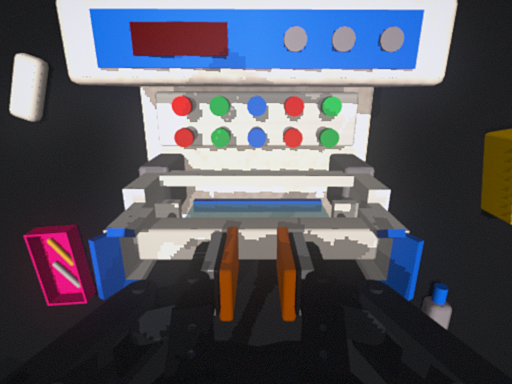

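The bar sits between the ears, centred, with its top at z 0.154 as expected at home, and the press is about 10 N. I'll press slightly more, then open in stages while checking the force.

jog_arm(increments=[[[0,0,0.04,0,0,0,-1],[0,0,0,0,0,0,-1],[0,0,0,0,0,0,-1],[0,0,0,0,0,0,-1],[0,0,0,0,0,0,-1]]])

```text
time: 12.12
tool_pos: [0.5361, -0.2215, 0.2397]
tcp_rot: [3.14, 0.066, 0.009]
wrist_force: [-2.0, 1.8, 7.9]
width: 0.374
grip_force: 44.1
```

jog_arm(increments=[[[0,0,0.02,0,0,0,-0.2],[0,0,0.02,0,0,0,-0.15],[0,0,0,0,0,0,-0.1],[0,0,0,0,0,0,-0.1],[0,0,0,0,0,0,-0.1]]])

```text
time: 12.53
tool_pos: [0.5362, -0.2216, 0.2386]
tcp_rot: [3.14, 0.066, 0.009]
wrist_force: [-1.9, 0.7, 7.7]
width: 0.453
grip_force: 11.0
```

jog_arm(increments=[[[0,0,0.02,0,0,0,0],[0,0,0.02,0,0,0,0.1],[0,0,0,0,0,0,0.2],[0,0,0,0,0,0,0.2],[0,0,0,0,0,0,0.2]]])

```text
time: 12.95
tool_pos: [0.5362, -0.2216, 0.2373]
tcp_rot: [3.14, 0.066, 0.009]
wrist_force: [-2.3, 0.0, 7.5]
width: 0.603
grip_force: 8.5
```

jog_arm(increments=[[[0,0,0,0,0,0,0.4],[0,0,0,0,0,0,1],[0,0,0,0,0,0,1],[0,0,0,0,0,0,1],[0,0,0,0,0,0,1]]])

```text
time: 13.37
tool_pos: [0.5354, -0.2211, 0.2354]
tcp_rot: [-3.14, -0.066, -0.005]
wrist_force: [-0.2, 0.0, 0.4]
width: 0.995
grip_force: 0.0
```

jog_arm(increments=[[[0,0,-0.3,0,0,0,1],[0,0,-0.6,0,0,0,1],[0,0,-0.8,0,0,0,1],[0,0,-0.8,0,0,0,1],[0,0,-0.8,0,0,0,1]]])

```text
time: 13.78
tool_pos: [0.5351, -0.2212, 0.3365]
tcp_rot: [-3.141, -0.066, -0.006]
wrist_force: [0.5, -0.2, -0.0]
width: 0.997
grip_force: 0.0
```

jog_arm(increments=[[[0,0,-0.8,0,0,0,1],[0,0,-0.8,0,0,0,1],[0,0,-0.4,0,0,0,1],[0,0,0,0,0,0,1],[0,0,0,0,0,0,1]]])

```text
time: 14.2
tool_pos: [0.5352, -0.2213, 0.3955]
tcp_rot: [3.14, 0.066, 0.008]
wrist_force: [-0.3, -0.0, -0.8]
width: 0.996
grip_force: 0.0
```

```bash
python3 look.py done; python3 bar.py done .1545
python3 - <<'E'
import cv2
from workcell import viewer
w=cv2.imread("pics/done.png")[90:250,120:420]
w=cv2.resize(w,None,fx=2.6,fy=2.6,interpolation=2)
cv2.imwrite("pics/done_c.png",w)
E
```

```text
[ 0.53517378 -0.22133373  0.3955131 ] [3.14040257 0.06579506 0.00847525]
orange 233 [282. 181.] med [ 0.5362 -0.2453  0.2026] lo [ 0.5216 -0.2492  0.1692] hi [ 0.5449 -0.2437  0.2044]
orange 147 [232. 179.] med [ 0.5381 -0.1996  0.2029] lo [ 0.5223 -0.2022  0.1734] hi [ 0.543  -0.196   0.2043]
blue 3572 [261.  63.] med [ 0.641  -0.2256  0.1371] lo [ 0.6272 -0.2969  0.1355] hi [ 0.654  -0.1383  0.1385]
blue 88 [257.  98.] med [ 0.6056 -0.2192  0.1036] lo [ 0.6003 -0.224   0.1021] hi [ 0.6102 -0.2138  0.1048]
blue 85 [257. 117.] med [ 0.5844 -0.2201  0.1034] lo [ 0.5791 -0.2249  0.1016] hi [ 0.5897 -0.2149  0.1047]
blue 544 [182. 180.] med [ 0.525  -0.1467  0.1751] lo [ 0.507  -0.1574  0.1678] hi [ 0.547  -0.1406  0.1787]
blue 157 [257. 158.] med [ 0.533  -0.2224  0.0946] lo [ 0.5311 -0.2669  0.0917] hi [ 0.5351 -0.1774  0.0974]
blue 583 [331. 181.] med [ 0.5301 -0.2975  0.1747] lo [ 0.5117 -0.3041  0.1667] hi [ 0.5518 -0.2871  0.1787]
1913 [ 0.5321 -0.2233  0.1564] ((529.4712524414062, -221.69436645507812), (33.46167755126953, 158.8081817626953), 2.3154168128967285)
flare 582 [[ 0.5101 -0.3046  0.1661]
 [ 0.5301 -0.2975  0.1748]
 [ 0.5528 -0.2866  0.1791]]
flare 542 [[ 0.5057 -0.1583  0.1674]
 [ 0.525  -0.1467  0.1751]
 [ 0.548  -0.1401  0.1791]]
```

View pics/done_c.png

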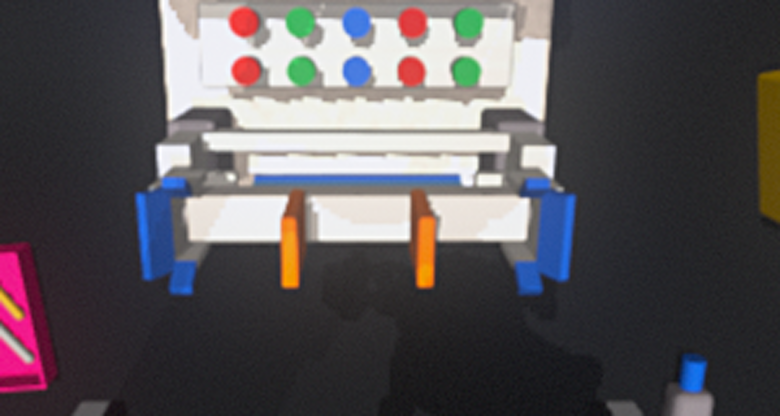

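The tabs are back to their full 46 mm spacing, the same as on the stand with the pins out. The bar sits about 2 mm above home, held down by the pins in their holes against the sprung seat.

```bash
python3 -c "
from workcell import bot;print(bot.finish_job())"
```

```text
the job is handed in; nothing more can be done
None
```

The splash door is hanging on the warmer with both pins sprung out into their holes as far as the last wrist-camera view shows, and the job is handed in at about 14 s of the 48 s allowed.

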